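# Set an unmarked feed selector by clicks and start the feeder

### The job

Set the feed rate on the little parts feeder: its black selector knob has no markings, so first turn it counter-clockwise back to its end stop, easing onto the stop without straining it, then turn it clockwise exactly four clicks. Only once it rests on the fourth click press the start button down and let go; leave the feeder's neighbours on the bench alone.

Things in the scene. Friction and masses are not known exactly. Their poses are not given: they have to be found in the camera images.
- feeder: Bench parts feeder fixed to the table: white box 200 (x) x 330 (y) x 80 mm high, flat aluminium deck on top. Origin: centre of its underside, z up. On the deck: selector knob at x -30, y -85 mm; start button at x -30, y 12; steel hopper cup, 45 mm high, 100 across, at x 0, y 105. A small chute sticks out 50 mm from the front (-x) face below the hopper.
- selector_grip (a point): Point on the selector knob's upright axis, 26 mm above the deck, at the height to grip (fixed, does not turn with the knob). The selector is a plain black round rubber knob, finely ribbed, 50 mm across, its sides 3 to 34 mm above the deck; nothing on it shows its setting. A 20 N grip turns it without slip. Seen from above, counter-clockwise (positive about world z) leads to the end stop.
- selector_base (a point): Point on the selector's axis at the deck (fixed). Seven rests, equally spaced by some 15 to 27 degrees (not known closer): click 0 at the stop, then 1 to 6; it starts on any of 2 to 6. Turning against a click takes 0.09 to 0.19 N m at its peak; past the hump midway between two rests the torque changes sign and the knob pulls itself into the next rest, where it stays when released.
- selector_top (a point): Centre of the selector's top face, 34 mm above the deck (fixed). The end stop begins 1 to 2 degrees past click 0 and is springy: the torque jumps to 0.25 N m at about 2 degrees past click 0 and climbs to 0.35 to 0.45 at 4, 0.5 to 0.6 at 10; going more than 15 degrees past click 0 strains it. Released, the knob goes back to click 0. The stop past click 6 is hard.
- gate (a joint): Slide (m) of the metering gate hidden inside the feeder, driven by the selector: 0.00002 (0.02 mm) per click, from -0.00006 on click 0 through 0 on click 3 to 0.00006 on click 6. Its reading is far too noisy (about 0.4 mm) to count clicks by.
- start (a joint): Start button, a grey spring push button, 26 mm across: travel (m), 0 up, 0.006 fully down; fully down takes 5 N and it springs back. It counts as pressed past 0.004.
- start_top (a point): Centre of the top of the start button (it moves down with the button).
- amber_bottle: Bystander: brown glass bottle, 48 mm across, 85 mm high, standing on the bench on the -y side of the feeder. Origin: centre of its underside.
- sample_jar: Bystander: clear glass jar with white cap, 44 mm across, 45 mm high, standing on the bench on the -y side of the feeder. Origin: centre of its underside.
- carton: Bystander: small cardboard carton 60 x 90 x 100 mm high, standing on the bench on the +y side of the feeder. Origin: centre of its underside.

How it is judged (in metres and radians):
On the way, in this order (a step that is already met when the one before it is completed fails the run):
1. the selector is turned back against its end stop (value of joint gate below -5.8e-05 m), for 0.1 s.
2. the selector stands on the fourth click from the stop (value of joint gate between 1.4e-05 and 2.6e-05 m), for 0.3 s.
3. the start button is pressed down (value of joint start above 0.004 m), for 0.05 s.
At the end, for the whole second after the job is handed in: the selector rests on the fourth click from its stop (gate 0.014 to 0.026 mm, within 0.3 of a click), the start button has been pressed and is up again (under 2 mm), nothing touches the feeder (all of step 2 and value of joint start below 0.002 m and contact force between anything else and feeder below 0.5 N).
It fails at once if the end stop is strained (turned more than about 15 degrees past click 0) (value of joint gate below -7.5e-05 m).
It fails at once if the start button is pressed while the selector is not on the fourth click (value of joint start above 0.002 m and (value of joint gate below 1e-05 m or value of joint gate above 3e-05 m)).
It fails at once if the amber bottle is moved more than 20 mm or tipped (distance of amber_bottle from where it was at the start of the episode above 0.02 m or angle between amber_bottle's own z axis and vertical above 0.3 rad).
It fails at once if the sample jar is moved more than 20 mm or tipped (distance of sample_jar from where it was at the start of the episode above 0.02 m or angle between sample_jar's own z axis and vertical above 0.3 rad).
It fails at once if the carton is moved more than 20 mm or tipped (distance of carton from where it was at the start of the episode above 0.02 m or angle between carton's own z axis and vertical above 0.3 rad).
It also fails if it takes over 72 s, if anything falls off the work surface, if the arm or the gripper's body presses on something with over 40 N, if the wrist force passes 120 N, or if a joint passes its speed limit or range.

### The arm

A 7-joint arm with a two-finger parallel gripper is mounted at the origin on the work surface. World frame = base frame: x ahead of the robot, y to its left, z up, the work surface at z = 0. Lengths are in mm, angles in rad, forces in N, time in s.
With the tool pointing down it reaches from about 400 to 875 mm from the base axis. Payload 4.4 kg.
Tool frame: the origin (TCP) lies midway between the tips of the shut fingers; the grasp point (between the pads) lies 19 mm behind it; z points along the fingers, y is the direction in which the jaws open and shut (so a half turn about z gives the same grasp; the last joint's range is limited). The gripper opens to 85 mm and grips with 20 to 120 N. Pads are 22 mm wide; open, the fingers measure 114 mm over their backs; the gripper's body (76 mm by 85 mm) begins 54 mm behind the grasp point. The pads swing forward as they close: fully open they stand 13 mm farther back than shut.
Start: joints at [1.243, 0.628, 0.038, 1.517, -0.027, 0.996, -0.02], TCP at [168.262, -627.859, 197.013] pointing down, gripper open.
Joint ranges: [-3.06, 3.06], [-0.37, 2.12], [-1.25, 1.32], [0.18, 2.47], [-1.1, 4.24], [0.23, 1.98], [-2.94, 2.94]. Speed limits (rad/s): [2.57, 2.57, 3.14, 3.14, 3.14, 3.14, 3.14].

### API

Orientations are given as [roll, pitch, yaw] about the fixed x, y, z axes, in that order (R = Rz(yaw) Ry(pitch) Rx(roll)).
In Python, from cell import ctrl, vision gives the robot as it stands.
- The arm moves only by the tool play_rows, never from a script. Its arguments are lists of equal length, an entry for each row: "slide": the shift along the tool's x, y, z in mm, a list of three; "turn": the turn about the tool's z in rad; "fingers": the opening, from 0 (shut) to 1 (fully open). A call has 1 to 5 rows; each row is the pose to reach, as a shift and turn from the pose measured when the call began, along the tool's axes at that moment; what a row does not reach only later rows make up. A row lasts 1/8 s, in which the tool goes at most 62.5 mm and 10.7 degrees, less where a joint would pass 70% of its speed; a pose out of reach is approached as far as the arm can. A call with a gripper value outside its range is refused whole. The fingers move at their own pace and stop on an object; the grip force is fixed at half the most. Time passes only in rows, so rows that repeat a pose let the fingers close. It gives the time, the measured TCP pose, the force and the opening at its end, in the units of the state.
- ctrl.read_state(): the state, without advancing time (a new reading comes with each control period).
- vision.get_image(name): name is "scene" or "side" or "wrist"; returns (picture, depth): 420x560x3 uint8, blue, green, red; 420x560 float32, mm along the optical axis (not along the pixel's ray), 0 where there is no reading.
- vision.camera_params(name): a dict with "fx", "fy", "cx", "cy" (pixels), "position" and "rotation" of the camera in the world. Camera axes: x right, y up, looking along -z (the intrinsics and any distortion apply to the point x, -y, -z); pixel columns grow to the right and rows downward; lengths in mm; the calibration is good to about 2 mm. A picture is of the moment at which its call begins: read the wrist's pose just before it. camera_params takes no time and is no camera call; for the wrist camera it gives the pose at the moment of the call.
- ctrl.finish_job(): hands the job in, once; it reports no verdict.
The state is a dict: "clock": time; "qpos": joint angles; "qd": joint speeds; "tau": joint torques, N m; "eef_pos": TCP position; "tool_rot": TCP orientation; "force": force on the tool from outside, world axes, zero at the start; "torque": the same for the moment, N m; "width": finger opening in mm.
Only numpy, scipy, OpenCV 4.12 (cv2) and the standard library are available. Lean on these libraries where they do the work, as an engineer would, in place of code of your own. Each camera call takes 0.05 s, during which the arm holds its last target.

## Working session

There is one attempt and no reset: what is moved stays moved. The work goes in short steps, Python scripts to look and compute and a tool call to move; the robot and the scene stay as the last step left them, time stands still between calls to the robot, and variables do not carry over. Pictures are saved under pics/ and viewed, and the job is handed in when it is done.

Besides the shell and the picture viewer there is one more tool, called after "Request:" as name(argument=value, ...), one argument or row to a line, values as JSON. play_rows: Moves the arm, as the interface text tells. Its arguments: {"type":"object","properties":{"slide":{"type":"array"},"turn":{"type":"array"},"fingers":{"type":"array"}},"required":["slide","turn","fingers"]}

```bash
ls; mkdir -p pics
python3 - <<'E'
from cell import ctrl, vision
import cv2
s=ctrl.read_state(); print(s)
for n in ["scene","side","wrist"]:
    im,d=vision.get_image(n); cv2.imwrite(f"pics/{n}0.png",im); p=vision.camera_params(n); print(n,p)
E
```

```text
pics
{'clock': 0.0, 'qpos': array([ 1.24323054,  0.62932102,  0.03845447,  1.51837666, -0.02700829,
        0.99626044, -0.01999785]), 'qd': array([ 0.00167088,  0.00039587,  0.00091219,  0.00138698,  0.00048179,
       -0.00127398, -0.00083132]), 'tau': array([ 2.88892006e-04, -5.63396108e+01,  1.22635078e+00, -1.93435961e+01,
        1.09373184e-02,  1.03944234e-02, -1.94905238e-05]), 'eef_pos': array([ 168.05856357, -627.19692664,  196.10285257]), 'tool_rot': array([-3.13974565e+00,  2.34399932e-05,  2.61753123e-01]), 'force': array([-1.11413984, -0.63174672,  0.21341763]), 'torque': array([-0.0611769 ,  0.01346016,  0.0108114 ]), 'width': 85.39504258465492}
scene {'fx': 503.9518549416136, 'fy': 503.9518549416136, 'cx': 266.4659436434466, 'cy': 211.65095188466722, 'position': array([1229.4134446 ,  -94.25035871,  862.89882443]), 'rotation': array([0.70201387, 0.00494595, 1.32898561])}
side {'fx': 407.338714806843, 'fy': 407.338714806843, 'cx': 273.3007852927592, 'cy': 206.13893280619112, 'position': array([571.23001227, 791.82179378, 586.67460703]), 'rotation': array([ 0.97333361, -0.02485202, -3.10623146])}
wrist {'fx': 350.7154116977501, 'fy': 350.7154116977501, 'cx': 284.3630868827372, 'cy': 208.27544888863403, 'position': array([ 237.44037084, -608.49708387,  372.37527832]), 'rotation': array([-0.28335478,  0.00175649, -1.3102388 ])}
```

View pics/scene0.png

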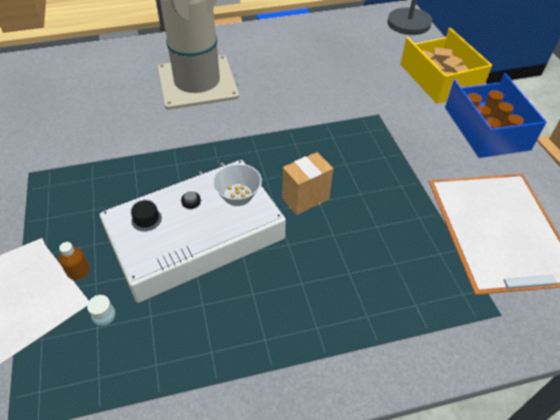

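View pics/side0.png

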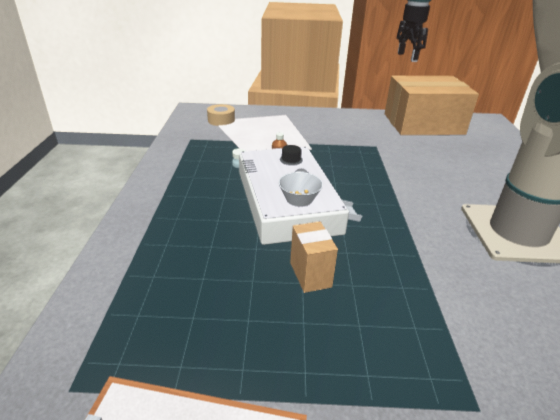

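View pics/wrist0.png

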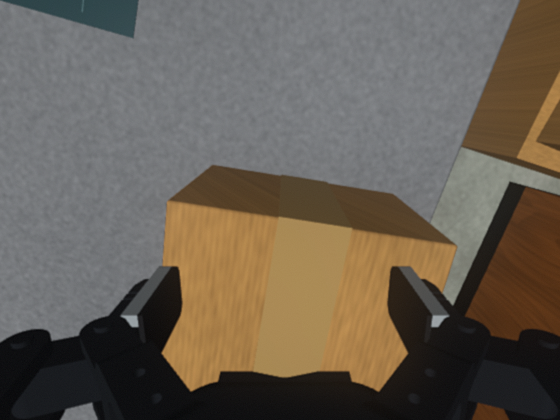

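The scene view shows the knob at about (145,213), button (191,200), hopper (238,187), bottle (75,262), jar (101,310) and carton (307,183). The wrist view shows a box below the gripper. Next I measure these by casting rays.

```bash
cat > h.py <<'E'
import numpy as np, cv2
from scipy.spatial.transform import Rotation as R
from cell import ctrl, vision
def ray(p,u,v):
    d=np.array([(u-p['cx'])/p['fx'],-(v-p['cy'])/p['fy'],-1.0])
    return R.from_euler('xyz',p['rotation']).as_matrix()@d
def onplane(p,u,v,z):
    d=ray(p,u,v); o=np.array(p['position']); return o+d*(z-o[2])/d[2]
def bydepth(p,u,v,dep): return np.array(p['position'])+ray(p,u,v)*dep
def proj(p,X):
    c=R.from_euler('xyz',p['rotation']).as_matrix().T@(np.array(X)-p['position'])
    return np.array([p['cx']+p['fx']*c[0]/-c[2],p['cy']-p['fy']*c[1]/-c[2]])
E
python3 - <<'E'
from h import *
for n in ['scene','side']:
    p=vision.camera_params(n); im,d=vision.get_image(n)
    print(n,'depth med',np.median(d))
    pts={'scene':dict(knob=(145,209),button=(191,197),hop=(238,180),c1=(102,214),c2=(241,164),c3=(284,218),c4=(134,282),cart=(307,167),bcap=(66,247),jcap=(99,304),mat=(350,280)),
     'side':dict(knob=(291,152),btn=(302,172),hop=(300,186),cart=(314,236),bcap=(280,137),jcap=(237,154))}[n]
    for k,(u,v) in pts.items(): 
        dd=np.median(d[v-1:v+2,u-1:u+2]); print(k,np.round(bydepth(p,u,v,dd)), np.round(onplane(p,u,v,80 if k[0]=='c' else 114)))
    cv2.imwrite(f'pics/{n}z.png',cv2.resize(im[120:350,30:350] if n=='scene' else im[110:300,200:400],None,fx=2.4 if n=='scene' else 3,fy=2.4 if n=='scene' else 3,interpolation=cv2.INTER_CUBIC))
E
```

```text
scene depth med 1116.2592
knob [ 550. -175.  115.] [ 549. -175.  114.]
button [529. -83. 103.] [540. -83. 114.]
hop [497.  21.  93.] [517.  17. 114.]
c1 [ 510. -265.   80.] [ 510. -265.   80.]
c2 [484.  31. 125.] [438.  39.  80.]
c3 [606.  92.  74.] [610.  91.  80.]
c4 [ 686. -215.   75.] [ 690. -214.   80.]
cart [503. 170. 101.] [483. 178.  80.]
bcap [ 582. -334.   85.] [ 606. -325.  114.]
jcap [ 698. -285.   46.] [ 743. -269.  114.]
mat [735. 196.   0.] [801. 158. 114.]
side depth med 1004.6492
knob [ 547. -156.  113.] [ 547. -154.  114.]
btn [522. -34. 124.] [521. -51. 114.]
hop [526. -18.  95.] [527.  13. 114.]
cart [503. 174. 101.] [500. 147.  80.]
bcap [ 578. -322.   78.] [ 578. -242.  114.]
jcap [ 701. -270.   43.] [ 684. -131.  114.]
```

View pics/scenez.png

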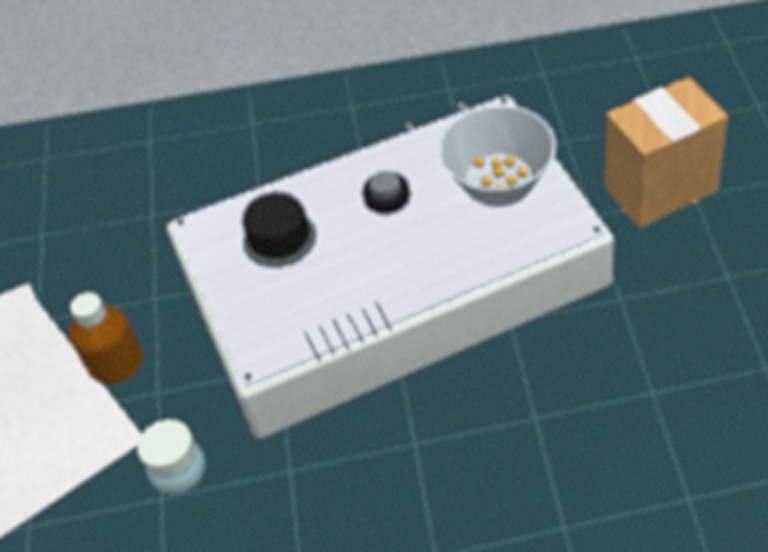

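View pics/sidez.png

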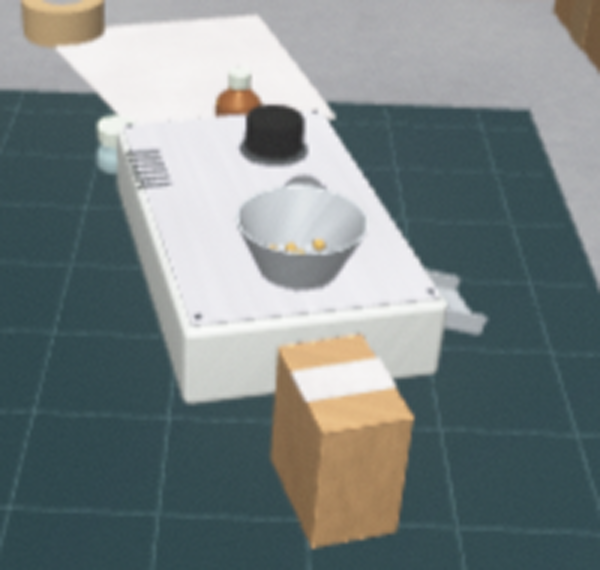

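The scene measurements put the knob near (549,-174), with the top at 114, and the feeder yaw at about 0.25 rad. Next I plan a wrist-camera viewpoint.

Run:
```python
from h import *
p=vision.camera_params('wrist'); s=ctrl.read_state(); 
T=R.from_euler('xyz',s['tool_rot']).as_matrix()
d=ray(p,p['cx'],p['cy']); print('axis tool',T.T@d,'cam off tool',T.T@(p['position']-s['eef_pos']))
sp=vision.camera_params('scene')
im,_=vision.get_image('scene')
g=cv2.cvtColor(im,cv2.COLOR_BGR2GRAY); m=(g<45).astype(np.uint8); m[:150]=0;m[240:]=0;m[:,:100]=0;m[:,220:]=0
n,l,st,ce=cv2.connectedComponentsWithStats(m); 
for i in range(1,n):
    if st[i,4]>20: print(st[i],ce[i],onplane(sp,*ce[i],97))
```

```text
axis tool [-2.79566269e-01 -6.15089082e-04  9.60126201e-01] cam off tool [  71.86263668   -0.51455269 -176.08129453]
[182 195  18  13  86] [190.8255814  203.09302326] [540.36172098 -85.69436007  97.        ]
[132 202  26  25 520] [144.58076923 214.19230769] [ 547.08818695 -179.07401064   97.        ]
```

Request:
play_rows(
  slide=[
    [0,0,-60],
    [0,0,-120],
    [50,-35,-130],
    [110,-75,-130],
    [160,-110,-130],
  ],
  turn=[0,0,0,0,0],
  fingers=[1,1,1,1,1],
)

```text
clock: 0.92
eef_pos: [290.3, -484.8, 327.1]
tool_rot: [3.141, -0.001, 0.261]
force: [1.0, 0.1, -0.6]
width: 85.7
```

Request:
play_rows(
  slide=[
    [50,-35,0],
    [100,-70,0],
    [150,-105,0],
    [200,-140,0],
    [250,-175,10],
  ],
  turn=[0,0,0,0,0],
  fingers=[1,1,1,1,1],
)

```text
clock: 1.55
eef_pos: [488.1, -249.8, 318.0]
tool_rot: [3.14, -0.002, 0.261]
force: [0.5, -0.3, 0.3]
width: 85.5
```

Request:
play_rows(
  slide=[
    [40,-28,20],
    [75,-50,30],
    [85,-60,40],
    [85,-60,40],
  ],
  turn=[0,0,0,0],
  fingers=[1,1,1,1],
)

```text
clock: 2.05
eef_pos: [554.1, -169.4, 277.2]
tool_rot: [3.141, -0.0, 0.263]
force: [0.3, 0.4, -1.3]
width: 85.7
```

Run:
```python
from h import *
s=ctrl.read_state(); print(s['eef_pos'],s['qpos'],s['tool_rot'])
p=vision.camera_params('wrist'); im,d=vision.get_image('wrist'); cv2.imwrite('pics/w1.png',im); np.savez('w1.npz',d=d,im=im,**p)
```

```text
[ 554.13413492 -169.43398459  277.1905911 ] [ 0.31842208  0.44729093 -0.10700602  1.61132987  0.05310633  1.08507075
 -1.11105702] [ 3.14059716e+00 -2.85028307e-04  2.62642753e-01]
```

View pics/w1.png

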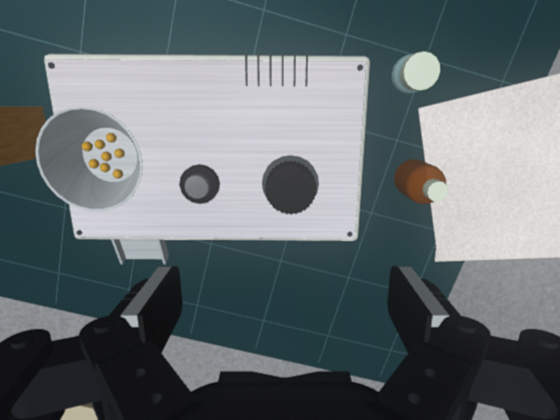

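The wrist view shows the knob's top disc near (290,184) and the button near (199,184). The neighbours are clear of both. I'll locate these precisely.

Run:
```python
from h import *
z=np.load('w1.npz'); p={k:z[k] for k in ['fx','fy','cx','cy','position','rotation']}; im=z['im'];d=z['d']
v=im.max(axis=2)
m=(v<100).astype(np.uint8); m[:140]=0;m[222:]=0;m[:,:160]=0;m[:,:][:,340:]=0
n,l,st,ce=cv2.connectedComponentsWithStats(m)
for i in range(1,n):
    if st[i,4]>50:
        c=max(cv2.findContours((l==i).astype(np.uint8),0,2)[0],key=cv2.contourArea); e=cv2.minEnclosingCircle(c)
        print(st[i],ce[i],e)
def bd(u0,u1,v0,v1):
    P=np.array([bydepth(p,u,v,d[v,u]) for v in range(v0,v1) for u in range(u0,u1)]); return P
P=bd(255,328,148,222); t=P[(P[:,2]>108)&(P[:,2]<120)]
print('knob top',t.mean(0),(t.max(0)+t.min(0))/2,t.max(0)-t.min(0))
xy=t[:,:2].astype(np.float32); print(cv2.minEnclosingCircle(xy), len(t))
P=bd(176,224,160,208); print('btn z', np.percentile(P[:,2],[2,10,50,75,90,98]))
t=P[P[:,2]>94]; print('btn',cv2.minEnclosingCircle(t[:,:2].astype(np.float32)),t[:,2].mean(),len(t))
for c in [(51,65),(360,67),(349,234),(79,232)]: print(c,onplane(p,*c,80))
```

```text
[ 263  156   55   58 2436] [290.01683087 184.21264368] ((289.81707763671875, 184.6219482421875), 28.633705139160156)
[180 165  39  38 744] [200.88844086 182.01747312] ((199.03709411621094, 183.42730712890625), 19.506542205810547)
knob top [ 548.36182152 -176.76938973  112.92009339] [ 547.26277841 -177.05068696  111.88509774] [51.67383836 51.69683858  7.63990141]
((547.408203125, -177.14869689941406), 26.076181411743164) 1969
btn z [ 77.93327222  78.62987472  89.62355801  92.20631291 101.07708673
 102.21016698]
btn ((569.5424194335938, -111.4373550415039), 66.20769500732422) 111.07639403781072 507
(51, 65) [601.50940186  82.99903424  80.        ]
(360, 67) [ 678.86429456 -213.22188755   80.        ]
(349, 234) [ 508.03217725 -257.01986602   80.        ]
(79, 232) [431.529966    38.56840979  80.        ]
```

Two estimates agree on the knob axis, (547.4,-177): one from the deck screws and one from depth. The button is at (523,-83) with its top at about 102. Now I descend.

Request:
play_rows(
  slide=[
    [-4,3,40],
    [-8.5,5.6,90],
    [-8.5,5.6,130],
    [-8.5,5.6,140],
    [-8.5,5.6,140],
  ],
  turn=[0,0,0,0,0],
  fingers=[1,1,1,1,1],
)

```text
clock: 2.72
eef_pos: [547.4, -180.3, 138.6]
tool_rot: [3.138, -0.001, 0.259]
force: [1.2, -0.3, 1.0]
width: 85.3
```

Run:
```python
from h import *
s=ctrl.read_state(); print(s['eef_pos'],s['qpos'],s['tool_rot'],s['tau'])
for i in range(4):
    p=vision.camera_params('wrist'); im,d=vision.get_image('wrist'); s=ctrl.read_state(); print(s['clock'],s['tau'][6],s['torque'],s['force'],s['tool_rot'][2],s['eef_pos'])
cv2.imwrite('pics/w2.png',im)
```

```text
[ 547.35469449 -180.33253257  138.63549799] [ 0.32943483  0.59257029 -0.09451565  1.789938    0.0798605   0.76015062
 -1.11895371] [ 3.13835121e+00 -1.16048968e-03  2.58680004e-01] [ 1.55753880e-01 -4.94927573e+01 -3.95409800e-01 -1.51946479e+01
  3.27204040e-02 -3.23707983e-02 -4.00010613e-03]
2.775 0.0007389629899989814 [-0.04640071 -0.01485626  0.03368539] [0.83731951 0.10321805 0.54496264] 0.2591361251298083 [ 548.19109844 -180.17274403  139.4427962 ]
2.825 0.0019170621817465872 [-0.00432528  0.00941756  0.01040522] [-0.61243183 -0.53899576  0.0315069 ] 0.25952277878525365 [ 548.57008024 -179.97899219  139.77204953]
2.875 0.0019322626758366823 [ 0.01537243 -0.02177405 -0.02486752] [ 0.39053433  1.03282573 -0.6091703 ] 0.2598086776575619 [ 548.63281698 -179.77435135  139.85159242]
2.925 0.001599693532625679 [-0.04083899  0.0428991  -0.0038079 ] [0.46359639 0.40243217 0.29078536] 0.2600416434500552 [ 548.54689944 -179.57103503  139.69408236]
```

View pics/w2.png

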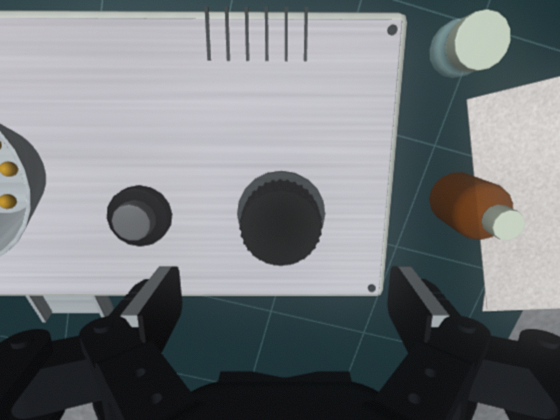

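Request:
play_rows(
  slide=[
    [-0.4,-2.6,25],
    [-0.4,-2.6,45],
    [-0.4,-2.6,52.5],
    [-0.4,-2.6,52.5],
    [-0.4,-2.6,52.5],
  ],
  turn=[0,0,0,0,0],
  fingers=[1,1,1,1,1],
)

```text
clock: 3.55
eef_pos: [548.5, -177.5, 88.1]
tool_rot: [3.136, -0.005, 0.26]
force: [0.9, -0.5, 0.2]
width: 85.6
```

```bash
cat > rd.py <<'E'
from h import *
import sys
def rd(n=3,pic=None):
    A=[]
    for i in range(n):
        im,d=vision.get_image('wrist'); s=ctrl.read_state(); A.append(np.r_[s['clock'],s['tau'][6],s['torque'][2],s['force'],s['tool_rot'][2],s['eef_pos'],s['width'],s['qpos'][6]])
    A=np.array(A); m=A.mean(0); 
    print('t %.2f tau7 %.4f(last %.4f) tqz %.3f F %s yaw %.2fdeg pos %s w %.1f j7 %.4f'%(A[-1,0],m[1],A[-1,1],m[2],np.round(m[3:6],1),np.degrees(A[-1,6]),np.round(A[-1,7:10],1),m[10],A[-1,11]))
    if pic: cv2.imwrite(pic,im)
rd(int(sys.argv[1]) if len(sys.argv)>1 else 3, sys.argv[2] if len(sys.argv)>2 else None)
E
python3 rd.py 3 pics/w3.png
```

```text
t 3.70 tau7 0.0004(last 0.0003) tqz -0.051 F [0.2 0.2 0.2] yaw 14.90deg pos [ 548.2 -177.5   87.9] w 85.5 j7 -1.1336
```

View pics/w3.png

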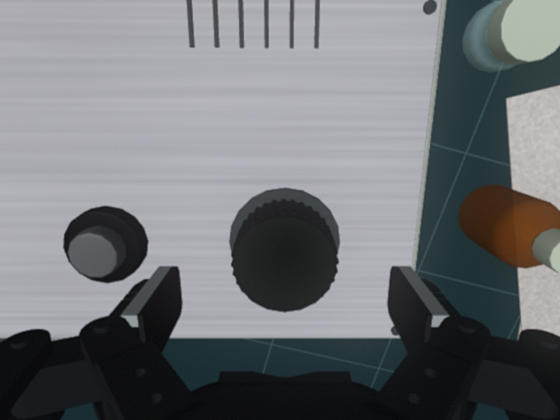

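Run:
```python
from h import *
p=vision.camera_params('wrist'); print(onplane(p,285.5,257,114)); print(ctrl.read_state()['eef_pos'])
s=cv2.imread('pics/w3.png'); v=s.max(axis=2); m=(v<58).astype(np.uint8)
m[:180]=0;m[330:]=0;m[:,:220]=0;m[:,350:]=0
n,l,st,ce=cv2.connectedComponentsWithStats(m)
for i in range(1,n):
    if st[i,4]>50:
        c=max(cv2.findContours((l==i).astype(np.uint8),0,2)[0],key=cv2.contourArea); e=cv2.minEnclosingCircle(c); print(st[i],e,onplane(p,*e[0],114))
```

```text
[ 552.48742413 -176.06345803  114.        ]
[ 548.21568325 -177.47553183   87.88854519]
[ 232  199  106  112 9204] ((284.0, 254.45413208007812), 56.17981719970703) [ 553.5453863  -175.06344833  114.        ]
```

Request:
play_rows(
  slide=[
    [0,0,1],
    [0,0,1],
    [0,0,1],
    [0,0,1],
    [0,0,1],
  ],
  turn=[0,0,0,0,0],
  fingers=[0.75,0.65,0.5,0.4,0.2],
)

```text
clock: 4.32
eef_pos: [548.2, -177.5, 86.9]
tool_rot: [3.137, -0.005, 0.26]
force: [0.2, -0.4, -0.2]
width: 17.8
```

```bash
python3 rd.py 3 pics/w4.png
```

```text
t 4.47 tau7 0.0000(last 0.0001) tqz 0.010 F [ 0.5 -0.4  0. ] yaw 14.90deg pos [ 548.2 -177.5   86.9] w 17.1 j7 -1.1338
```

View pics/w4.png

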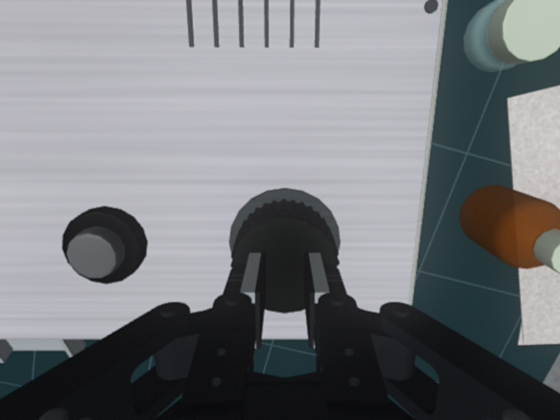

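Run:
```python
from h import *
for n in ['side','scene']:
    im,_=vision.get_image(n); 
    c=im[60:240,190:440] if n=='side' else im[60:300,60:330]
    cv2.imwrite(f'pics/{n}1.png',cv2.resize(c,None,fx=2.5,fy=2.5))
```

```text
(no output)
```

View pics/side1.png

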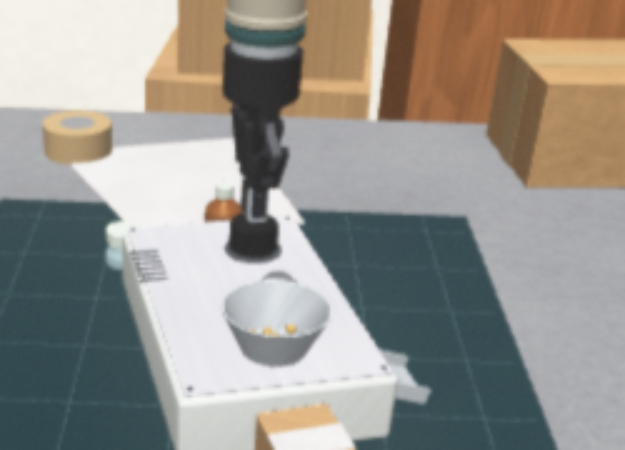

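View pics/scene1.png

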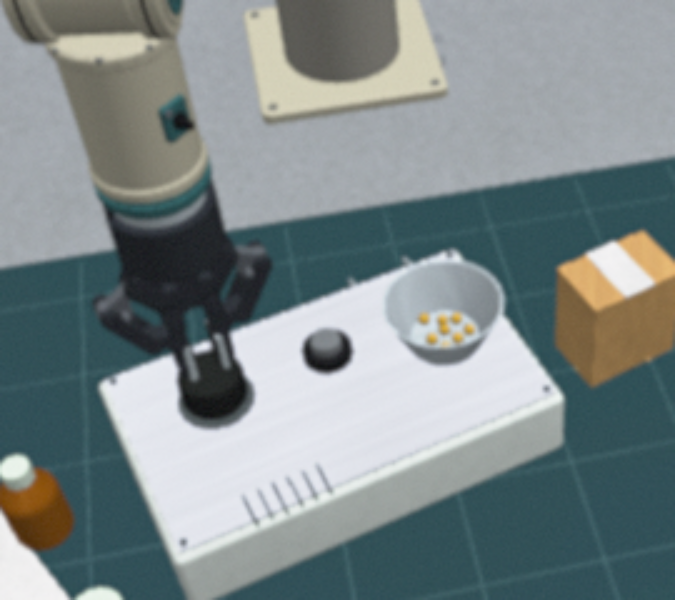

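Run:
```python
from h import *
s=ctrl.read_state(); p=vision.camera_params('wrist'); T=R.from_euler('xyz',s['tool_rot']).as_matrix()
print(s['eef_pos'],s['width'],s['qpos'])
for dz in [0,-19,-40]: print(dz,proj(p,s['eef_pos']+T@[0,0,dz]))
im,d=vision.get_image('wrist')
for u,v in [(285,215),(285,245),(285,280),(285,300),(255,258),(317,258),(250,300),(320,300),(100,120),(500,40),(285,195),(100,250)]:
    print((u,v),d[v,u],np.round(bydepth(p,u,v,d[v,u]),1))
```

```text
[ 548.22086958 -177.44435084   86.86623192] 17.21207896467733 [ 0.3187103   0.66335476 -0.08637113  1.8345553   0.09215583  0.64103679
 -1.13375764]
0 [285.56538583 244.87703397]
-19 [285.68384551 259.68367359]
-40 [285.84813124 280.21825129]
(285, 215) 159.25948 [ 571.6 -170.8  111. ]
(285, 245) 159.80351 [ 558.7 -174.2  114.3]
(285, 280) 166.76985 [ 540.7 -179.   112.3]
(285, 300) 168.35585 [ 531.1 -181.5  113.5]
(255, 258) 144.43155 [ 556.1 -162.   130. ]
(317, 258) 145.92642 [ 562.1 -187.   128.7]
(250, 300) 111.418396 [ 557.1 -162.8  164.1]
(320, 300) 111.91202 [ 562.6 -184.4  163.8]
(100, 120) 178.86923 [586.9 -69.3  78.5]
(500, 40) 203.31042 [ 685.3 -270.    41.6]
(285, 195) 186.877 [ 573.7 -170.4   81.7]
(100, 250) 174.11005 [527.7 -87.5 101.2]
```

Run:
```python
from h import *
p=vision.camera_params('scene'); im,d=vision.get_image('scene')
for v in range(185,225,3): print(v,[tuple(np.round(bydepth(p,u,v,d[v,u])).astype(int)) for u in (136,140,145,149,153)])
print(proj(p,[548,-177,87]),proj(p,[548,-177,114]),proj(p,[548,-177,125]))
p=vision.camera_params('side'); im,d=vision.get_image('side')
print(proj(p,[548,-177,87]),proj(p,[548,-177,114]),proj(p,[548,-177,125]))
for v in range(130,165,3): print(v,[tuple(np.round(bydepth(p,u,v,d[v,u])).astype(int)) for u in (286,288,291,294,297)])
```

```text
185 [(np.int64(368), np.int64(-201), np.int64(3)), (np.int64(369), np.int64(-192), np.int64(2)), (np.int64(562), np.int64(-162), np.int64(192)), (np.int64(559), np.int64(-155), np.int64(187)), (np.int64(547), np.int64(-149), np.int64(173))]
188 [(np.int64(373), np.int64(-203), np.int64(-2)), (np.int64(380), np.int64(-193), np.int64(2)), (np.int64(558), np.int64(-164), np.int64(181)), (np.int64(554), np.int64(-157), np.int64(175)), (np.int64(547), np.int64(-150), np.int64(166))]
191 [(np.int64(386), np.int64(-203), np.int64(1)), (np.int64(388), np.int64(-194), np.int64(1)), (np.int64(554), np.int64(-165), np.int64(169)), (np.int64(556), np.int64(-158), np.int64(169)), (np.int64(394), np.int64(-165), np.int64(0))]
194 [(np.int64(396), np.int64(-204), np.int64(2)), (np.int64(398), np.int64(-195), np.int64(1)), (np.int64(551), np.int64(-167), np.int64(158)), (np.int64(552), np.int64(-160), np.int64(156)), (np.int64(481), np.int64(-159), np.int64(81))]
197 [(np.int64(402), np.int64(-205), np.int64(-1)), (np.int64(485), np.int64(-186), np.int64(83)), (np.int64(550), np.int64(-169), np.int6
[... 4692 characters left out ...]
.int64(-152), np.int64(100)), (np.int64(554), np.int64(-153), np.int64(100)), (np.int64(547), np.int64(-153), np.int64(100)), (np.int64(539), np.int64(-150), np.int64(102)), (np.int64(531), np.int64(-156), np.int64(99))]
160 [(np.int64(559), np.int64(-152), np.int64(91)), (np.int64(554), np.int64(-149), np.int64(93)), (np.int64(546), np.int64(-150), np.int64(93)), (np.int64(539), np.int64(-152), np.int64(92)), (np.int64(531), np.int64(-156), np.int64(90))]
163 [(np.int64(559), np.int64(-149), np.int64(84)), (np.int64(554), np.int64(-151), np.int64(83)), (np.int64(546), np.int64(-152), np.int64(83)), (np.int64(538), np.int64(-153), np.int64(83)), (np.int64(530), np.int64(-158), np.int64(81))]
```

All three cameras agree that the fingertips are at z≈122 while the reported TCP z is 87, and the jaws closed on air above the knob. The real tips are therefore about 34 mm short of the reported TCP. I'll open, go lower while watching force, and recheck with the side camera.

Request:
play_rows(
  slide=[
    [0,0,0],
    [0,0,0],
    [0,0,0],
    [0,0,0],
    [0,0,0],
  ],
  turn=[0,0,0,0,0],
  fingers=[1,1,1,1,1],
)

```text
clock: 5.35
eef_pos: [548.2, -177.5, 86.9]
tool_rot: [3.137, -0.005, 0.26]
force: [-1.0, -0.7, 0.2]
width: 85.6
```

Request:
play_rows(
  slide=[
    [0.5,0,8],
    [0.5,0,16],
    [0.5,0,22],
    [0.5,0,22],
  ],
  turn=[0,0,0,0],
  fingers=[1,1,1,1],
)

```text
clock: 5.85
eef_pos: [548.3, -177.2, 64.1]
tool_rot: [3.137, -0.003, 0.26]
force: [-0.7, 0.2, 0.3]
width: 84.8
```

```bash
python3 rd.py 2 pics/w5.png
python3 - <<'E'
from h import *
im,d=vision.get_image('side'); p=vision.camera_params('side')
cv2.imwrite('pics/side2.png',cv2.resize(im[80:220,220:380],None,fx=4,fy=4,interpolation=cv2.INTER_CUBIC))
E
```

```text
t 5.95 tau7 -0.0009(last -0.0004) tqz -0.006 F [-0.2  0.5  0.7] yaw 14.90deg pos [ 548.9 -177.4   64.8] w 85.1 j7 -1.1385
```

View pics/side2.png

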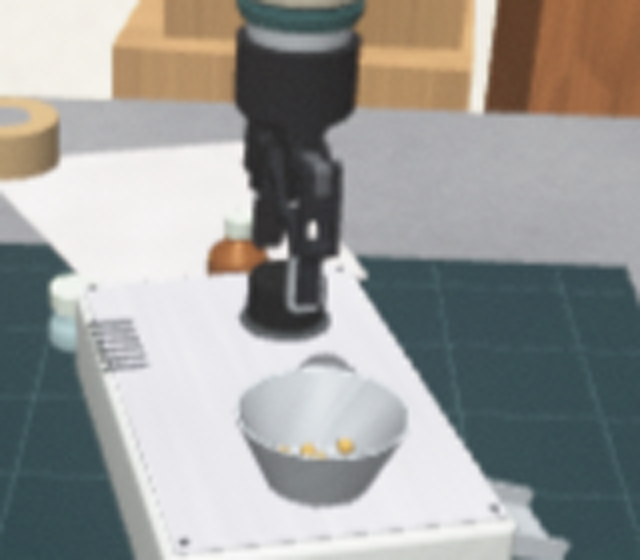

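View pics/w5.png

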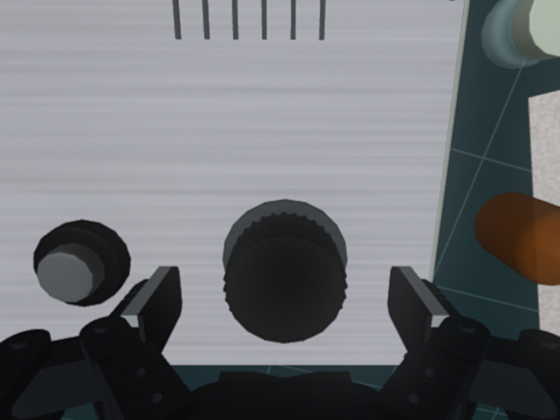

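Run:
```python
from h import *
p=vision.camera_params('side'); im,d=vision.get_image('side')
for v in range(140,164,2): print(v,[tuple(np.round(bydepth(p,u,v,d[v,u])).astype(int).tolist()) for u in (293,295,297,299)])
p=vision.camera_params('scene'); im,d=vision.get_image('scene')
cv2.imwrite('pics/scene2.png',cv2.resize(im[150:270,80:240],None,fx=4,fy=4,interpolation=cv2.INTER_CUBIC))
```

```text
140 [(545, -121, 163), (541, -103, 171), (536, -111, 168), (531, -109, 169)]
142 [(545, -118, 159), (540, -102, 167), (536, -106, 165), (531, -105, 166)]
144 [(544, -121, 152), (540, -100, 162), (535, -104, 161), (530, -108, 159)]
146 [(544, -127, 144), (539, -118, 148), (534, -120, 148), (529, -121, 147)]
148 [(544, -128, 138), (539, -122, 141), (534, -122, 141), (529, -122, 141)]
150 [(543, -127, 133), (539, -116, 139), (534, -123, 135), (529, -121, 137)]
152 [(543, -129, 127), (538, -118, 132), (533, -121, 131), (528, -124, 129)]
154 [(543, -130, 120), (538, -121, 125), (533, -122, 125), (528, -123, 125)]
156 [(543, -124, 118), (538, -121, 120), (533, -122, 119), (528, -124, 119)]
158 [(541, -154, 97), (536, -155, 97), (531, -159, 95), (525, -163, 93)]
160 [(541, -151, 93), (536, -154, 91), (530, -158, 89), (525, -161, 88)]
162 [(541, -153, 86), (536, -150, 87), (530, -157, 84), (525, -161, 82)]
```

View pics/scene2.png

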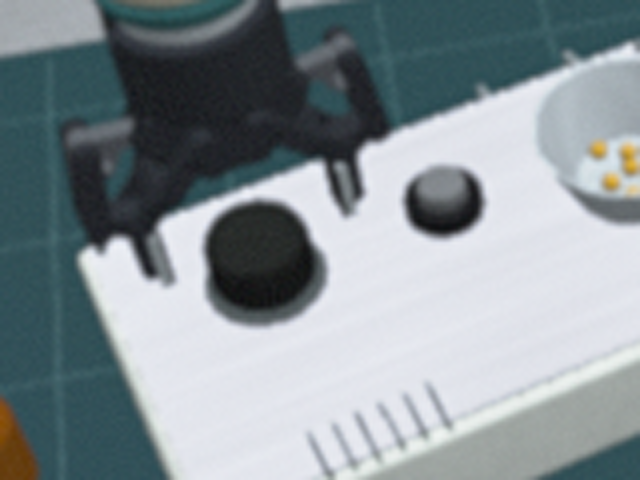

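Request:
play_rows(
  slide=[
    [0,0,6],
    [0,0,12],
    [0,0,17],
    [0,0,17],
  ],
  turn=[0,0,0,0],
  fingers=[1,1,1,1],
)

```text
clock: 6.6
eef_pos: [548.7, -177.4, 47.5]
tool_rot: [3.137, -0.004, 0.26]
force: [-0.0, 0.7, -0.6]
width: 85.0
```

Request:
play_rows(
  slide=[
    [0,0,0],
    [0,0,0],
    [0,0,0],
    [0,0,0],
    [0,0,0],
  ],
  turn=[0,0,0,0,0],
  fingers=[0.7,0.6,0.5,0.4,0.4],
)

```text
clock: 7.22
eef_pos: [548.9, -177.5, 48.0]
tool_rot: [3.137, -0.005, 0.26]
force: [0.2, 0.3, 4.7]
width: 48.5
```

```bash
python3 rd.py 3 pics/w6.png
python3 - <<'E'
from h import *
im,d=vision.get_image('side'); p=vision.camera_params('side')
cv2.imwrite('pics/side3.png',cv2.resize(im[80:220,220:380],None,fx=4,fy=4,interpolation=cv2.INTER_CUBIC))
E
```

```text
t 7.38 tau7 -0.0020(last -0.0020) tqz -0.010 F [-0.8 -0.2  5.7] yaw 14.90deg pos [ 548.9 -177.6   48. ] w 48.5 j7 -1.1418
```

View pics/side3.png

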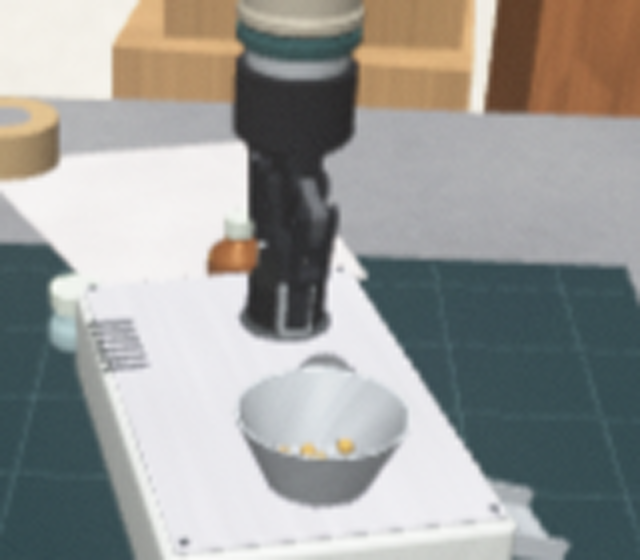

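View pics/w6.png

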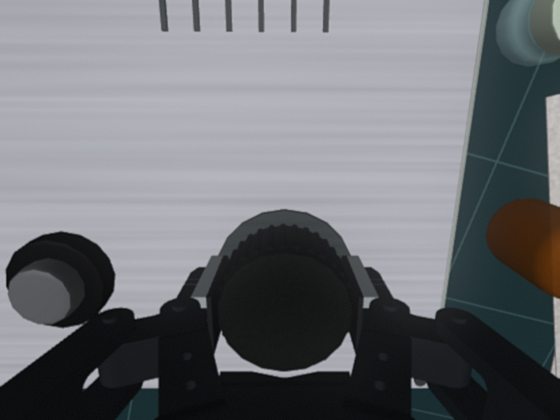

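The knob is now gripped, with width 48.5 mm. The knob starts at least two clicks (≥30°) from the stop, so I can safely profile the first 25° CCW in 5° steps.

Request:
play_rows(
  slide=[
    [0,0,0],
    [0,0,0],
    [0,0,0],
  ],
  turn=[-0.04,-0.087,-0.087],
  fingers=[0.4,0.4,0.4],
)

```text
clock: 7.8
eef_pos: [548.8, -177.4, 48.0]
tool_rot: [3.137, -0.004, 0.348]
force: [-1.1, 0.8, 4.2]
width: 48.4
```

```bash
python3 rd.py 2
```

```text
t 7.90 tau7 0.1309(last 0.1176) tqz -0.110 F [-1.4  0.1  3.4] yaw 19.87deg pos [ 548.8 -177.4   48. ] w 48.8 j7 -1.0819
```

Request:
play_rows(
  slide=[
    [0,0,0],
    [0,0,0],
    [0,0,0],
  ],
  turn=[-0.04,-0.087,-0.087],
  fingers=[0.4,0.4,0.4],
)

```text
clock: 8.28
eef_pos: [548.8, -177.3, 48.0]
tool_rot: [3.137, -0.004, 0.435]
force: [-0.6, 1.1, 3.8]
width: 48.4
```

```bash
python3 rd.py 2
```

```text
t 8.38 tau7 0.0275(last 0.0143) tqz 0.014 F [-1.2  0.9  4.7] yaw 24.87deg pos [ 548.8 -177.2   48. ] w 48.5 j7 -1.0215
```

Request:
play_rows(
  slide=[
    [0,0,0],
    [0,0,0],
    [0,0,0],
  ],
  turn=[-0.04,-0.087,-0.087],
  fingers=[0.4,0.4,0.4],
)

```text
clock: 8.75
eef_pos: [548.7, -177.1, 48.0]
tool_rot: [3.137, -0.003, 0.522]
force: [-1.1, 2.1, 4.5]
width: 48.8
```

```bash
python3 rd.py 2
```

```text
t 8.85 tau7 -0.1009(last -0.1144) tqz 0.110 F [-1.3  2.1  5.1] yaw 29.86deg pos [ 548.7 -177.1   48. ] w 48.3 j7 -0.9609
```

Request:
play_rows(
  slide=[
    [0,0,0],
    [0,0,0],
    [0,0,0],
  ],
  turn=[-0.04,-0.087,-0.087],
  fingers=[0.4,0.4,0.4],
)

```text
clock: 9.22
eef_pos: [548.6, -177.0, 48.0]
tool_rot: [3.137, -0.003, 0.609]
force: [-1.4, 1.5, 4.4]
width: 48.8
```

```bash
python3 rd.py 2
```

```text
t 9.32 tau7 -0.0140(last -0.0276) tqz 0.004 F [-1.4  1.3  4.8] yaw 34.84deg pos [ 548.6 -177.    48. ] w 48.7 j7 -0.9002
```

Clear click profile: the starting rest is at yaw 14.9°, the hump at about 25° and the next rest near 35.5°. I'll continue.

Request:
play_rows(
  slide=[
    [0,0,0],
    [0,0,0],
    [0,0,0],
  ],
  turn=[-0.04,-0.087,-0.087],
  fingers=[0.4,0.4,0.4],
)

```text
clock: 9.7
eef_pos: [548.5, -176.8, 48.0]
tool_rot: [3.137, -0.002, 0.696]
force: [-1.8, 1.8, 5.8]
width: 48.5
```

```bash
python3 rd.py 2
```

```text
t 9.80 tau7 0.1162(last 0.1085) tqz -0.133 F [-2.6  2.1  5. ] yaw 39.89deg pos [ 548.5 -176.8   48. ] w 48.8 j7 -0.8382
```

Request:
play_rows(
  slide=[
    [0,0,0],
    [0,0,0],
    [0,0,0],
  ],
  turn=[-0.04,-0.087,-0.087],
  fingers=[0.4,0.4,0.4],
)

```text
clock: 10.18
eef_pos: [548.4, -176.7, 48.0]
tool_rot: [3.137, -0.002, 0.786]
force: [-2.8, 2.1, 5.0]
width: 48.6
```

```bash
python3 rd.py 2
```

```text
t 10.28 tau7 0.0455(last 0.0380) tqz -0.058 F [-2.3  2.5  5.4] yaw 45.01deg pos [ 548.4 -176.7   48. ] w 48.7 j7 -0.7751
```

Request:
play_rows(
  slide=[
    [0,0,0],
    [0,0,0],
    [0,0,0],
  ],
  turn=[-0.04,-0.087,-0.087],
  fingers=[0.4,0.4,0.4],
)

```text
clock: 10.65
eef_pos: [548.3, -176.6, 48.0]
tool_rot: [3.137, -0.002, 0.876]
force: [-2.1, 2.7, 5.4]
width: 48.5
```

```bash
python3 rd.py 2; python3 -c "
from h import *
print(ctrl.read_state()['qpos'])"
```

```text
t 10.75 tau7 -0.1074(last -0.1149) tqz 0.118 F [-2.4  1.8  5.5] yaw 50.19deg pos [ 548.3 -176.6   48. ] w 48.6 j7 -0.7112
[ 0.41968493  0.73267539 -0.24655198  1.85220983  0.30002863  0.58779875
 -0.71121967]
```

Request:
play_rows(
  slide=[
    [0,0,0],
    [0,0,0],
    [0,0,0],
  ],
  turn=[-0.04,-0.087,-0.087],
  fingers=[0.4,0.4,0.4],
)

```text
clock: 11.12
eef_pos: [548.1, -176.5, 48.0]
tool_rot: [3.137, -0.001, 0.966]
force: [-2.0, 1.9, 5.1]
width: 48.4
```

```bash
python3 rd.py 2
```

```text
t 11.22 tau7 -0.0423(last -0.0498) tqz 0.051 F [-3.1  2.3  5.3] yaw 55.35deg pos [ 548.2 -176.5   48. ] w 48.7 j7 -0.6471
```

Request:
play_rows(
  slide=[
    [0,0,0],
    [0,0,0],
    [0,0,0],
  ],
  turn=[-0.04,-0.077,-0.077],
  fingers=[0.4,0.4,0.4],
)

```text
clock: 11.6
eef_pos: [548.0, -176.3, 48.0]
tool_rot: [3.137, -0.001, 1.046]
force: [-2.9, 2.6, 5.3]
width: 48.7
```

```bash
python3 rd.py 2
```

```text
t 11.70 tau7 0.0983(last 0.0923) tqz -0.095 F [-2.2  2.4  5.6] yaw 59.90deg pos [ 548.  -176.4   48. ] w 48.4 j7 -0.5900
```

Request:
play_rows(
  slide=[
    [0,0,0],
    [0,0,0],
    [0,0,0],
  ],
  turn=[-0.04,-0.087,-0.087],
  fingers=[0.4,0.4,0.4],
)

```text
clock: 12.08
eef_pos: [547.9, -176.3, 48.0]
tool_rot: [3.137, -0.001, 1.135]
force: [-3.1, 1.5, 5.9]
width: 48.5
```

```bash
python3 rd.py 2
```

```text
t 12.18 tau7 0.0767(last 0.0690) tqz -0.087 F [-3.1  2.6  5.3] yaw 65.02deg pos [ 547.9 -176.3   48. ] w 48.6 j7 -0.5255
```

Request:
play_rows(
  slide=[
    [0,0,0],
    [0,0,0],
    [0,0,0],
  ],
  turn=[-0.04,-0.087,-0.087],
  fingers=[0.4,0.4,0.4],
)

```text
clock: 12.55
eef_pos: [547.7, -176.2, 48.0]
tool_rot: [3.137, -0.001, 1.225]
force: [-2.9, 0.7, 5.7]
width: 48.6
```

```bash
python3 rd.py 2
```

```text
t 12.65 tau7 -0.0896(last -0.0972) tqz 0.095 F [-2.5  1.9  5.3] yaw 70.18deg pos [ 547.7 -176.2   48. ] w 48.6 j7 -0.4602
```

Request:
play_rows(
  slide=[
    [0,0,0],
    [0,0,0],
    [0,0,0],
  ],
  turn=[-0.04,-0.087,-0.087],
  fingers=[0.4,0.4,0.4],
)

```text
clock: 13.02
eef_pos: [547.5, -176.1, 48.0]
tool_rot: [3.138, -0.0, 1.315]
force: [-2.1, 2.0, 5.6]
width: 48.7
```

```bash
python3 rd.py 2
```

```text
t 13.12 tau7 -0.0727(last -0.0804) tqz 0.103 F [-2.8  1.9  5.4] yaw 75.34deg pos [ 547.6 -176.1   48. ] w 48.6 j7 -0.3945
```

Request:
play_rows(
  slide=[
    [0,0,0],
    [0,0,0],
    [0,0,0],
  ],
  turn=[-0.04,-0.095,-0.095],
  fingers=[0.4,0.4,0.4],
)

```text
clock: 13.5
eef_pos: [547.3, -176.1, 48.0]
tool_rot: [3.138, -0.0, 1.413]
force: [-2.3, 2.3, 5.4]
width: 48.5
```

```bash
python3 rd.py 2
```

```text
t 13.60 tau7 0.1028(last 0.0937) tqz -0.077 F [-2.3  2.   5.6] yaw 80.91deg pos [ 547.3 -176.1   48. ] w 48.6 j7 -0.3230
```

Request:
play_rows(
  slide=[
    [0,0,0],
    [0,0,0],
    [0,0,0],
  ],
  turn=[-0.04,-0.07,-0.07],
  fingers=[0.4,0.4,0.4],
)

```text
clock: 13.98
eef_pos: [547.2, -176.0, 48.0]
tool_rot: [3.138, -0.0, 1.485]
force: [-3.2, 2.1, 5.2]
width: 48.9
```

```bash
python3 rd.py 2
python3 - <<'E'
import numpy as np
from scipy.optimize import curve_fit
D=np.array([[14.9,0],[19.87,.1176],[24.87,.0143],[29.86,-.1144],[34.84,-.0276],[39.89,.1085],[45.01,.038],[50.19,-.1149],[55.35,-.0498],[59.9,.0923],[65.02,.069],[70.18,-.0972],[75.34,-.0804],[80.91,.0937]])
f=lambda x,A,x0,s,c:A*np.sin(2*np.pi*(x-x0)/s)+c
q,c=curve_fit(f,D[:,0],D[:,1],p0=[.12,14.9,20.8,0]); print(q,np.sqrt(np.diag(c)),np.round(D[:,1]-f(D[:,0],*q),3)); print([q[1]+k*q[2] for k in range(7)])
E
```

```text
t 14.07 tau7 0.0960(last 0.0910) tqz -0.054 F [-2.7  2.5  5.2] yaw 85.05deg pos [ 547.2 -176.    48. ] w 48.6 j7 -0.2692
[ 1.17933956e-01  1.47795104e+01  2.09614243e+01 -2.45734230e-03] [0.00121686 0.0606051  0.03418557 0.00085504] [-0.002  0.002  0.003  0.004  0.006 -0.001 -0.001 -0.003 -0.001 -0.002
  0.    -0.002 -0.002 -0.001]
[np.float64(14.77951043373745), np.float64(35.740934726589984), np.float64(56.70235901944252), np.float64(77.66378331229505), np.float64(98.62520760514758), np.float64(119.58663189800012), np.float64(140.54805619085266)]
```

The fit is excellent: spacing 20.96°, with rests at 14.8, 35.7, 56.7, 77.7, 98.6° and so on. The 77.7° rest wasn't the stop, so I continue.

Request:
play_rows(
  slide=[
    [0,0,0],
    [0,0,0],
    [0,0,0],
    [0,0,0],
  ],
  turn=[-0.06,-0.12,-0.17,-0.17],
  fingers=[0.4,0.4,0.4,0.4],
)

```text
clock: 14.58
eef_pos: [546.9, -176.0, 48.0]
tool_rot: [3.138, 0.0, 1.658]
force: [-3.3, 1.9, 6.6]
width: 48.6
```

```bash
python3 rd.py 2
```

```text
t 14.68 tau7 -0.1020(last -0.1105) tqz 0.115 F [-3.5  2.6  6. ] yaw 94.95deg pos [ 546.9 -176.    48. ] w 48.7 j7 -0.1402
```

Request:
play_rows(
  slide=[
    [0,0,0],
    [0,0,0],
    [0,0,0],
  ],
  turn=[-0.04,-0.09,-0.1],
  fingers=[0.4,0.4,0.4],
)

```text
clock: 15.05
eef_pos: [546.7, -176.0, 48.0]
tool_rot: [3.138, 0.0, 1.76]
force: [-3.1, 1.9, 5.7]
width: 48.6
```

```bash
python3 rd.py 2
```

```text
t 15.15 tau7 0.1688(last 0.1689) tqz -0.125 F [-3.   2.4  5.7] yaw 100.80deg pos [ 546.7 -176.    48. ] w 48.5 j7 -0.0629
```

Request:
play_rows(
  slide=[
    [0,0,0],
    [0,0,0],
    [0,0,0],
  ],
  turn=[-0.02,-0.035,-0.035],
  fingers=[0.4,0.4,0.4],
)

```text
clock: 15.52
eef_pos: [546.7, -176.0, 48.0]
tool_rot: [3.138, -0.0, 1.795]
force: [-2.6, 1.9, 5.5]
width: 48.6
```

```bash
python3 rd.py 4
```

```text
t 15.72 tau7 0.3412(last 0.3400) tqz -0.348 F [-3.2  2.3  5.8] yaw 102.86deg pos [ 546.7 -176.    48. ] w 48.4 j7 -0.0350
```

The torque jumped to 0.34 N·m about 4° past the 98.6° rest, so this is the end stop and click 0 is at 98.6°. Click 4 should be at 14.8°. I turn clockwise and verify on the way.

Request:
play_rows(
  slide=[
    [0,0,0],
    [0,0,0],
    [0,0,0],
    [0,0,0],
    [0,0,0],
  ],
  turn=[0.09,0.18,0.27,0.35,0.35],
  fingers=[0.4,0.4,0.4,0.4,0.4],
)

```text
clock: 16.35
eef_pos: [547.3, -176.0, 48.0]
tool_rot: [3.137, -0.001, 1.448]
force: [-0.9, 1.3, 3.5]
width: 48.7
```

```bash
python3 rd.py 2
```

```text
t 16.45 tau7 0.0933(last 0.1018) tqz -0.115 F [-0.5  2.   3. ] yaw 82.95deg pos [ 547.3 -176.    48. ] w 48.5 j7 -0.2960
```

Request:
play_rows(
  slide=[
    [0,0,0],
    [0,0,0],
    [0,0,0],
    [0,0,0],
    [0,0,0],
  ],
  turn=[0.1,0.2,0.3,0.4,0.4],
  fingers=[0.4,0.4,0.4,0.4,0.4],
)

```text
clock: 17.08
eef_pos: [548.0, -176.3, 48.0]
tool_rot: [3.137, -0.003, 1.05]
force: [1.2, 0.7, 2.3]
width: 48.4
```

```bash
python3 rd.py 2
```

```text
t 17.18 tau7 0.0669(last 0.0802) tqz -0.113 F [1.1 1.  1.4] yaw 60.18deg pos [ 548.  -176.2   48. ] w 48.5 j7 -0.5859
```

Request:
play_rows(
  slide=[
    [0,0,0],
    [0,0,0],
    [0,0,0],
    [0,0,0],
    [0,0,0],
  ],
  turn=[0.1,0.2,0.3,0.4,0.4],
  fingers=[0.4,0.4,0.4,0.4,0.4],
)

```text
clock: 17.8
eef_pos: [548.6, -176.7, 48.1]
tool_rot: [3.137, -0.006, 0.653]
force: [2.0, 0.4, -0.4]
width: 48.8
```

```bash
python3 rd.py 2
```

```text
t 17.90 tau7 0.0225(last 0.0349) tqz -0.081 F [ 1.9 -0.1  0.2] yaw 37.41deg pos [ 548.6 -176.8   48.1] w 48.8 j7 -0.8678
```

Request:
play_rows(
  slide=[
    [0,0,0],
    [0,0,0],
    [0,0,0],
    [0,0,0],
    [0,0,0],
  ],
  turn=[0.1,0.2,0.3,0.393,0.393],
  fingers=[0.4,0.4,0.4,0.4,0.4],
)

```text
clock: 18.52
eef_pos: [548.9, -177.5, 48.1]
tool_rot: [3.139, -0.007, 0.262]
force: [2.7, -1.3, 0.5]
width: 48.7
```

```bash
python3 rd.py 6
```

```text
t 18.82 tau7 -0.0077(last -0.0036) tqz -0.021 F [ 2.6 -1.9 -0.5] yaw 14.93deg pos [ 548.9 -177.4   48.1] w 48.7 j7 -1.1404
```

The knob rests on click 4: yaw is 14.93° against the expected 14.8°, with torque near zero. I release and rise.

Request:
play_rows(
  slide=[
    [0,0,0],
    [0,0,0],
    [0,0,0],
    [0,0,0],
  ],
  turn=[0,0,0,0],
  fingers=[0.7,0.85,1,1],
)

```text
clock: 19.32
eef_pos: [548.7, -177.1, 48.1]
tool_rot: [3.14, -0.007, 0.261]
force: [-0.2, -0.3, 0.1]
width: 85.2
```

Request:
play_rows(
  slide=[
    [0,0,-20],
    [0,0,-50],
    [0,0,-80],
    [0,0,-80],
    [0,0,-80],
  ],
  turn=[0,0,0,0,0],
  fingers=[1,1,0.5,0,0],
)

```text
clock: 19.95
eef_pos: [547.4, -177.0, 127.5]
tool_rot: [3.14, -0.006, 0.261]
force: [-0.9, 0.3, -0.4]
width: 31.9
```

Request:
play_rows(
  slide=[
    [0,0,0],
    [0,0,0],
    [0,0,0],
  ],
  turn=[0,0,0],
  fingers=[0,0,0],
)

```text
clock: 20.32
eef_pos: [547.2, -176.9, 127.0]
tool_rot: [3.141, -0.005, 0.261]
force: [-0.7, 0.8, -0.2]
width: 0.2
```

```bash
python3 rd.py 2 pics/w7.png
python3 - <<'E'
from h import *
s=ctrl.read_state(); p=vision.camera_params('wrist'); im,d=vision.get_image('wrist')
np.savez('w7.npz',d=d,im=im,**p); print(s['eef_pos'])
# button
P=np.array([bydepth(p,u,v,d[v,u]) for v in range(120,330) for u in range(0,200)])
t=P[(P[:,2]>96)&(P[:,2]<108)&(np.hypot(P[:,0]-523,P[:,1]+83)<30)]; print(len(t),t.mean(0),(t.max(0)+t.min(0))/2,t.max(0)-t.min(0),np.median(t[:,2]))
for v in (240,245,250,255,260,265,270): print(v,np.round(bydepth(p,285,v,d[v,285])),np.round(bydepth(p,275,v,d[v,275])),np.round(bydepth(p,295,v,d[v,295])))
E
```

```text
t 20.43 tau7 -0.0001(last -0.0000) tqz 0.039 F [ 0.1 -0.1 -0.2] yaw 14.95deg pos [ 547.4 -177.   127.2] w 0.0 j7 -1.1241
[ 547.35640966 -176.9618169   127.22714171]
1364 [524.20552731 -84.30529887 100.7119989 ] [523.1994813  -83.46464089  99.73577444] [24.97233787 25.52366323  7.44641395] 100.98426306816421
240 [ 545. -177.  114.] [ 543. -172.  113.] [ 546. -183.  113.]
245 [ 542. -178.  114.] [ 540. -173.  112.] [ 543. -184.  112.]
250 [ 539. -179.  114.] [ 537. -173.  113.] [ 540. -185.  113.]
255 [ 558. -174.  167.] [ 557. -169.  167.] [ 559. -178.  167.]
260 [ 558. -174.  172.] [ 557. -170.  172.] [ 559. -178.  172.]
265 [ 558. -174.  177.] [ 557. -170.  177.] [ 559. -177.  177.]
270 [ 558. -174.  181.] [ 557. -170.  181.] [ 559. -177.  181.]
```

View pics/w7.png

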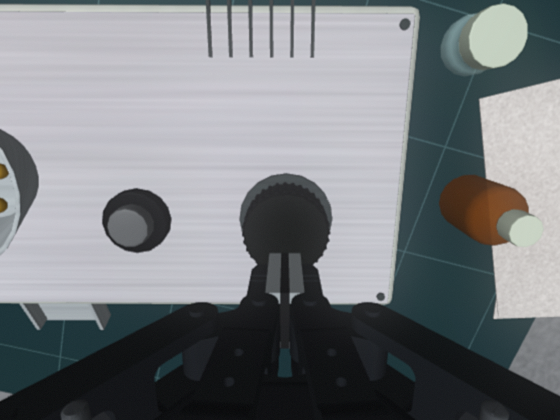

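The wrist view shows the knob intact. The shut tips are at about z 165, 38 above the reported TCP. The button is at (523.2,-83.5) with its top at about 101.5. I move over it and then ease down.

Request:
play_rows(
  slide=[
    [0.5,-40,0],
    [0.8,-80,0],
    [0.8,-96.8,0],
    [0.8,-96.8,20],
    [0.8,-96.8,45],
  ],
  turn=[0,0,0,0,0],
  fingers=[0,0,0,0,0],
)

```text
clock: 21.1
eef_pos: [524.6, -84.0, 82.4]
tool_rot: [3.139, -0.008, 0.261]
force: [-1.0, 0.3, -1.2]
width: -0.0
```

Request:
play_rows(
  slide=[
    [0,0,0],
    [0,0,0],
  ],
  turn=[0,0],
  fingers=[0,0],
)

```text
clock: 21.35
eef_pos: [525.4, -84.6, 83.0]
tool_rot: [3.138, -0.009, 0.26]
force: [0.1, -0.2, 0.1]
width: 0.3
```

```bash
python3 rd.py 2 pics/w8.png
python3 - <<'E'
from h import *
im,d=vision.get_image('side')
cv2.imwrite('pics/side4.png',cv2.resize(im[80:220,220:380],None,fx=4,fy=4,interpolation=cv2.INTER_CUBIC))
im,d=vision.get_image('scene')
cv2.imwrite('pics/scene4.png',cv2.resize(im[130:270,100:280],None,fx=4,fy=4,interpolation=cv2.INTER_CUBIC))
E
```

```text
t 21.45 tau7 0.0013(last 0.0013) tqz -0.005 F [-0.6 -0.3  0. ] yaw 14.90deg pos [525.5 -84.4  83.4] w 0.1 j7 -1.2927
```

View pics/w8.png

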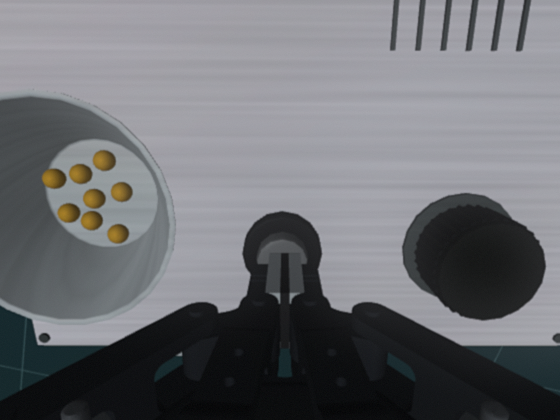

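View pics/scene4.png

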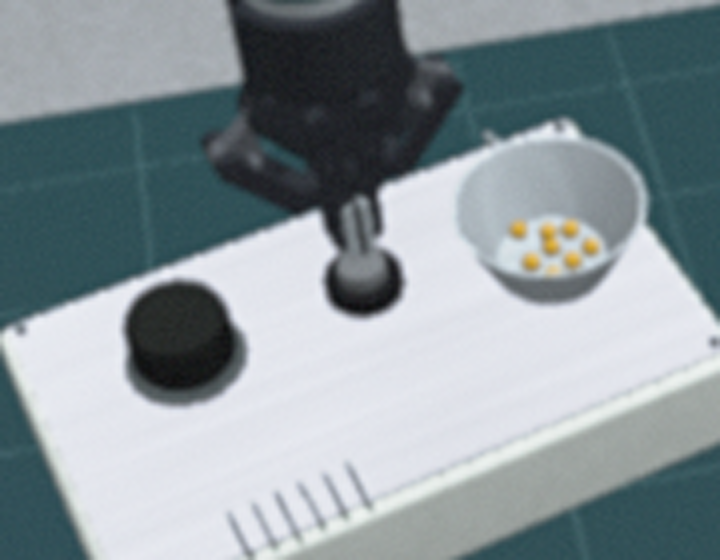

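Request:
play_rows(
  slide=[
    [-2,-1.5,6],
    [-2,-1.5,12],
    [-2,-1.5,17],
    [-2,-1.5,17],
  ],
  turn=[0,0,0,0],
  fingers=[0,0,0,0],
)

```text
clock: 22.05
eef_pos: [522.9, -83.3, 65.8]
tool_rot: [3.138, -0.009, 0.26]
force: [-1.3, 0.2, 1.9]
width: 0.0
```

```bash
python3 rd.py 3
```

```text
t 22.20 tau7 0.0018(last 0.0021) tqz 0.017 F [-1.2  0.1  2.3] yaw 14.92deg pos [522.9 -83.2  66.2] w -0.0 j7 -1.2982
```

Request:
play_rows(
  slide=[
    [0,0,2],
    [0,0,4],
    [0,0,4],
  ],
  turn=[0,0,0],
  fingers=[0,0,0],
)

```text
clock: 22.58
eef_pos: [522.9, -83.3, 62.3]
tool_rot: [3.138, -0.009, 0.26]
force: [-2.4, 0.5, 6.2]
width: -0.3
```

```bash
python3 rd.py 3
```

```text
t 22.73 tau7 -0.0007(last -0.0005) tqz 0.018 F [-2.   0.5  4.3] yaw 14.92deg pos [522.9 -83.3  62.3] w 0.2 j7 -1.2991
```

Force is rising along the button's spring. I press on until it bottoms out.

Request:
play_rows(
  slide=[
    [0,0,1.5],
    [0,0,2.5],
    [0,0,2.5],
  ],
  turn=[0,0,0],
  fingers=[0,0,0],
)

```text
clock: 23.1
eef_pos: [523.0, -83.3, 61.5]
tool_rot: [3.138, -0.01, 0.26]
force: [-5.5, 1.4, 21.0]
width: -0.1
```

```bash
python3 rd.py 3
```

```text
t 23.25 tau7 -0.0038(last -0.0038) tqz -0.007 F [-5.2  0.6 20.8] yaw 14.92deg pos [522.9 -83.3  61.5] w -0.1 j7 -1.2996
```

The button has bottomed out at 21 N, held for 0.2 s. I release and retreat upward.

Request:
play_rows(
  slide=[
    [0,0,-8],
    [0,0,-30],
    [0,0,-70],
    [0,0,-110],
    [0,0,-110],
  ],
  turn=[0,0,0,0,0],
  fingers=[0,0,0,0,0],
)

```text
clock: 23.88
eef_pos: [524.5, -83.5, 174.2]
tool_rot: [3.135, -0.016, 0.26]
force: [-0.3, 0.3, 0.1]
width: 0.3
```

```bash
python3 rd.py 2 pics/w9.png
python3 - <<'E'
from h import *
p=vision.camera_params('wrist'); im,d=vision.get_image('wrist')
P=np.array([bydepth(p,u,v,d[v,u]) for v in range(100,420) for u in range(0,560) if d[v,u]>0])
t=P[(P[:,2]>90)&(P[:,2]<108)&(np.hypot(P[:,0]-523.2,P[:,1]+83.5)<9)]; print('btn top z',len(t),np.median(t[:,2]))
im,d=vision.get_image('scene'); cv2.imwrite('pics/scene5.png',im)
p=vision.camera_params('scene')
for k,(u,v) in dict(cart=(307,167),bcap=(66,247),jcap=(99,304)).items(): print(k,np.round(bydepth(p,u,v,np.median(d[v-1:v+2,u-1:u+2]))))
E
```

```text
t 23.98 tau7 0.0048(last 0.0018) tqz -0.005 F [-0.1 -0.1 -0.3] yaw 14.91deg pos [521.8 -83.2 171.3] w -0.0 j7 -1.2742
btn top z 462 101.19021749270637
cart [504. 170. 102.]
bcap [ 583. -333.   86.]
jcap [ 699. -285.   47.]
```

View pics/scene5.png

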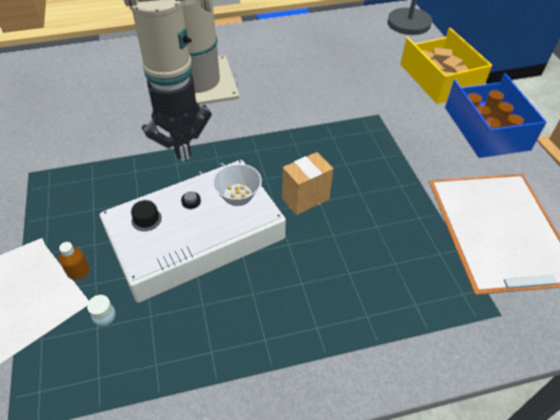

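View pics/w9.png

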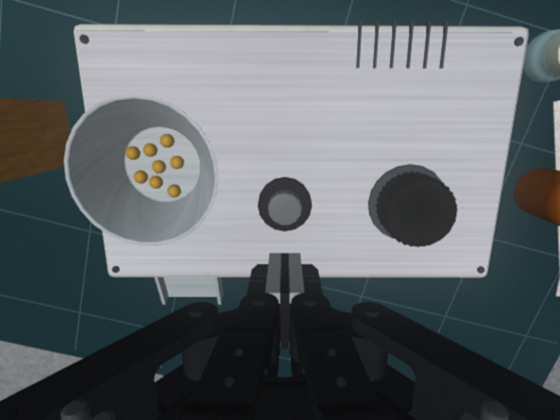

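The button, at (285,207) in the wrist view, is back up at z 101. The bottle, jar and carton are where they were, and the arm is clear of the feeder. I'm handing in.

```bash
python3 -c "
from cell import ctrl
print(ctrl.finish_job())"
```

```text
the job is handed in; nothing more can be done
None
```

I turned the selector to its end stop, set it four clicks clockwise, then pressed and released the start button. I handed the job in at about 24 s; no verdict is reported.

- **Finding the clicks:** I turned the knob counter-clockwise in small steps and fitted the wrist torque. The clicks came out 20.96° apart, to within about 0.006 N·m.
- **End stop:** the torque jumped to 0.34 N·m about 4° past click 0, well short of the 15° strain limit. I held it there about 0.2 s.
- **Fourth click:** I turned clockwise to the predicted angle and stopped at 14.93° against 14.8° expected, with torque near zero. That is where the knob started, so it began on click 4. I held it there about 0.3 s before letting go.
- **Start button:** I pressed until it bottomed out at 21 N, then let go. Its top is back at its original height of 101 mm.
- **Neighbours:** the bottle, jar and carton read within about 1 mm of their starting positions, and nothing touches the feeder.

**Disagreements with the description:**
- **Fingertip height:** the real fingertips were about 35–38 mm higher than the reported tool position. My first grip closed on air just above the knob, without contact. I corrected for it using all three cameras.
- **Knob position:** one close-up wrist reading of the knob's centre was about 6 mm off. I ignored it in favour of two earlier estimates that agreed.

I did not check the selector again after letting go, because nothing on the knob shows its setting.

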